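# Back off a knurled locking collar two full turns

### The arm

A 6-joint arm with a two-finger parallel gripper is mounted at the origin on a cart in front of the work surface, level with it; the furniture and walls round the work are solid. World frame = base frame: x ahead of the robot, y to its left, z up, the work surface at z = 0. Lengths are in m, angles in degrees, forces in N, time in s.
With the tool pointing down it reaches from about 0.35 to 1 m from the base axis. Payload 7.1 kg.
Tool frame: the origin (TCP) lies at the very end of the fingers, on their centre line; the grasp point (between the pads) lies 19 mm behind it; z points along the fingers, y is the line along which they close (so a half turn about z gives the same grasp; the last joint's range is limited). The gripper opens to 85 mm and grips with 20 to 120 N. Pads are 22 mm wide; open, the fingers measure 114 mm over their backs; the gripper's body (76 mm by 85 mm) begins 54 mm behind the grasp point. The pads swing forward as they close: fully open they stand 13 mm farther back than shut.
Start: joints at [-73.51, 24.242, 93.386, -0, 62.372, -1.089], TCP at [0.189, -0.596, 0.231] pointing down, gripper open.
Joint ranges: [-172.04, 172.04], [-51.8, 120.97], [4.93, 147.93], [-75.15, 255.16], [6.16, 154.13], [-145.62, 145.62]. Speed limits (degrees/s): [136.94, 136.94, 172.46, 180, 180, 180].

### API

Orientations are given as a 3x3 rotation matrix whose columns are the frame's x, y, z axes.
In Python, from cell import robot gives the robot as it stands.
- The arm moves only by the tool play_rows, never from a script. Its argument "increments" is a list of rows, each an object with "grip": the finger opening in cm, from 0 to 8.54; "travel": the shift along the tool's x, y, z in cm, a list of three; "roll": the turn about the tool's z in rad. A call has 1 to 20 rows; each row shifts and turns the commanded pose from where the row before left it, along the tool's axes as they then stand; what a row does not reach is not made up. A row lasts 1/10 s, in which the tool goes at most 50 mm and 8.59 degrees, less where a joint would pass 70% of its speed; a pose out of reach is approached as far as the arm can. A call with a gripper value outside its range is refused whole. The fingers move at their own pace and stop on an object; "force" is the grip in N (left out, the last holds). Time passes only in rows, so rows that do not move let the fingers close. It gives the time, the measured TCP pose, the force, the opening and the grip force at its end, in the units of the state.
- robot.get_obs(): the state, without advancing time (a new reading comes with each control period).
- robot.grab_frame(name): name is "scene" or "top"; returns the picture (400x640x3 uint8, red, green, blue); there is no depth.
- robot.camera_params(name): a dict with "camera_matrix" (3x3 intrinsics, pixels), "extrinsics" (4x4, takes a point from camera to world coordinates). Camera axes: x right, y up, looking along -z (the intrinsics and any distortion apply to the point x, -y, -z); pixel columns grow to the right and rows downward; lengths in m; the calibration is good to about 2 mm. A picture is of the moment at which its call begins. camera_params takes no time and is no camera call.
- robot.close_job(): hands the job in; it is judged then, once.
Trained networks look in the newest picture that a camera, given by its name, has taken for a name from the list of things; names that differ only in an ending like _2 or _b are one class to them, and where a whole thing is asked for, a point or a joint stands for the part that bears it (a point fixed in the world has none). Each returns a list of dicts, best first, with "p" (0 to 1); they miss things now and then, are a little off and sometimes report something else, mostly with a low value. They report only what shows in the picture. A call takes as long as a camera call.
- robot.recognise(camera, target): "location" ([x, y, z] in m, in world coordinates, good to about 4 mm: the middle of the surface that is visible of it).
The state is a dict: "time": time; "qpos": joint angles; "dq": joint speeds; "tau": joint torques, N m; "ee_pos": TCP position; "tcp_rot": TCP orientation; "contact_force": force on the tool from outside, world axes, zero at the start; "torque": the same for the moment, N m; "width": finger opening in m; "finger_force": force on a finger pad.
Only numpy, scipy, OpenCV 4.12 (cv2) and the standard library are available. Lean on these libraries where they do the work, as an engineer would, in place of code of your own. Each camera call takes 0.05 s, during which the arm holds its last target. There are 200 camera calls.

### The job

The big knurled locking collar on the clamp stand is done up tight: rub a closed fingertip round its rim to unscrew it, anticlockwise seen from above, by two full turns, and then move clear. Do not grasp or lift anything, and leave the small collar, the bearing, the nut and the roll of tape as they are.

Things in the scene. Friction and masses are not known exactly. Their poses are not given: they have to be found in the camera images.
- big_collar_mid (a point): Centre (on the axis, half-way up) of the big knurled aluminium collar: 88 mm diameter, 28 mm high, axis vertical; underside 112 mm, top 140 mm above the work surface when tight. It rises 3 mm per turn as it unscrews. A dark raised index rib on its top (16 to 39 mm from the axis, 3 mm high) points along the point's x axis and turns with the collar.
- big: Its fixed clamp stand; origin on the axis at the surface. Base 112 mm diameter; spindle 17 mm thick, up to 169 mm; a stop bar (26 mm wide, top 107 mm up) sticks out below the collar along x to 81 mm from the axis. Spindle, bar and collar sit on a rubber mount: they give sideways 1 mm per 2.5 N, up to 6 mm, and spring back. A tall post with a heavy head stands left of it: keep the elbow clear.
- big_collar (a joint): How far the big collar is unscrewed, rad: 0 = tight (always so at the start), growing anticlockwise seen from above, 6.283 per turn; it cannot go below 0. Friction holds it where it is left; about 1 N along the rim turns it, so a fingertip pressed on the rim with 4 to 12 N drives it with little slip.
- small_collar_mid (a point): Centre of the small knurled collar, to be left alone: the same kind of stand, farther from the robot, with a collar of 54 mm diameter at the same height, a spindle up to 169 mm, a stop bar out to 64 mm and a base of 76 mm diameter.
- small_collar (a joint): How far the small collar is unscrewed, in rad: 0 = tight, as at the start.
- bearing: Loose ball bearing lying flat on the surface near the stand, 40 mm across, 12 mm high; origin at the centre of its underside.
- nut: Loose hexagon nut lying flat near the stand, 26 mm across, 13 mm high; origin at the centre of its underside.
- tape: Loose roll of black tape lying flat near the stand, 58 mm across, 19 mm high; origin at the centre of its underside.

How it is judged (in metres and radians):
At the end, for the whole second after the job is handed in: the big collar is unscrewed by two full turns (12.57 rad, within 0.7 rad or 40 degrees) and at rest; the small collar is turned by less than 0.3 rad; bearing, nut and roll of tape lie within 25 mm of where they were (value of joint big_collar between 11.866 and 13.266 rad and velocity of joint big_collar between -0.05 and 0.05 rad/s and value of joint small_collar below 0.3 rad and distance of each of bearing, nut, tape from where it was at the start of the episode below 0.025 m); the robot touches nothing.
It fails at once if the small collar is turned (value of joint small_collar above 0.3 rad).
It fails at once if the bearing is lifted or pushed away (height (world z) of bearing above 0.015 m or distance of bearing from where it was at the start of the episode above 0.025 m).
It fails at once if the nut is lifted or pushed away (height (world z) of nut above 0.015 m or distance of nut from where it was at the start of the episode above 0.025 m).
It fails at once if the roll of tape is lifted or pushed away (height (world z) of tape above 0.015 m or distance of tape from where it was at the start of the episode above 0.025 m).
It also fails if it takes over 61 s, if anything falls off the work surface, if the arm or the gripper's body presses on something with over 40 N, if the wrist force passes 120 N, or if a joint passes its speed limit or range.

## Working session

There is one attempt and no reset: what is moved stays moved. The work goes in short steps, Python scripts to look and compute and a tool call to move; the robot and the scene stay as the last step left them, time stands still between calls to the robot, and variables do not carry over. Pictures are saved under pics/ and viewed, at most 10 in all, crops included, and the job is handed in when it is done.

Besides the shell and the picture viewer there is one more tool, called after ">>>" as name(argument=value, ...) on one line, values as JSON. play_rows: Moves the arm, as the interface text tells. Its arguments: {"type":"object","properties":{"increments":{"type":"array"},"force":{"type":"number"}},"required":["increments"]}

```bash
mkdir -p pics; python3 - <<'E'
from cell import robot
import cv2,numpy as np
for n in("scene","top"):
    im=robot.grab_frame(n); cv2.imwrite(f"pics/{n}0.png",im[:,:,::-1])
    p=robot.camera_params(n); print(n,np.round(p["camera_matrix"],1).tolist(),np.round(p["extrinsics"],3).tolist(),[k for k in p])
    for t in("big_collar_mid","big","small_collar_mid","bearing","nut","tape"):
        print(t,[(np.round(d["location"],3).tolist(),round(d["p"],2)) for d in robot.recognise(n,t)[:2]])
o=robot.get_obs();print(o["time"],o["ee_pos"],np.round(o["tcp_rot"],3).tolist(),o["width"])
E
```

```text
scene [[458.0, 0.0, 311.9], [0.0, 458.0, 193.1], [0.0, 0.0, 1.0]] [[0.931, 0.264, -0.253, 0.294], [-0.366, 0.647, -0.669, -0.779], [-0.013, 0.716, 0.698, 0.683], [0.0, 0.0, 0.0, 1.0]] ['camera_matrix', 'extrinsics']
big_collar_mid [([0.396, -0.318, 0.142], 0.74)]
big [([0.397, -0.32, 0.108], 0.76)]
small_collar_mid [([0.625, -0.308, 0.139], 0.77)]
bearing [([0.512, -0.173, 0.01], 0.77)]
nut [([0.622, -0.308, 0.137], 0.31)]
tape [([0.603, -0.172, 0.015], 0.85)]
top [[433.1, 0.0, 316.8], [0.0, 433.1, 201.2], [0.0, 0.0, 1.0]] [[-0.04, 0.774, -0.632, -0.016], [-0.999, -0.022, 0.036, -0.197], [0.014, 0.633, 0.774, 0.788], [0.0, 0.0, 0.0, 1.0]] ['camera_matrix', 'extrinsics']
big_collar_mid [([0.392, -0.292, 0.139], 0.95)]
big [([0.389, -0.298, 0.107], 0.93)]
small_collar_mid [([0.615, -0.292, 0.135], 0.89)]
bearing [([0.514, -0.166, 0.008], 0.63)]
nut [([0.529, -0.252, 0.012], 0.67), ([0.619, -0.292, 0.141], 0.31)]
tape [([0.594, -0.165, 0.019], 0.78)]
0.7 [ 0.18876335 -0.59582061  0.23134427] [[0.953, 0.302, -0.0], [0.302, -0.953, -0.0], [-0.0, 0.0, -1.0]] 0.08544566100599386
```

View pics/scene0.png

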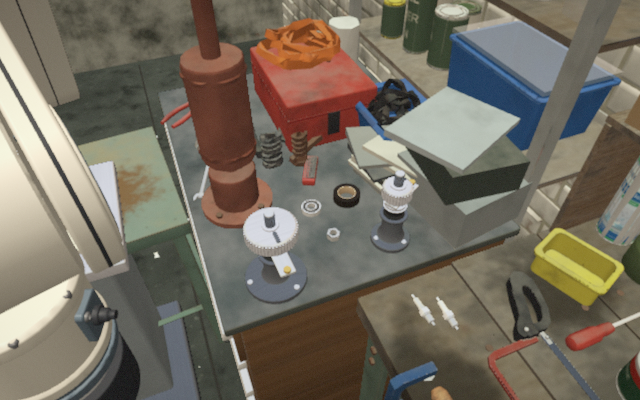

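View pics/top0.png

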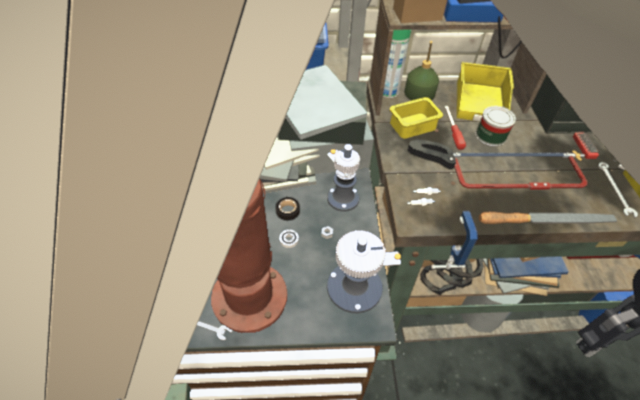

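The scene view shows the big collar at (271,230) with its bar toward the lower right, and the post to its left at (237,200). The top view shows the collar at (360,255), the rib pointing right and the post base at (248,297). The networks' two views disagree by 25 mm in y, so I'll triangulate from crops.

```bash
python3 - <<'E'
import cv2,numpy as np
a=cv2.imread("pics/scene0.png")[180:310,180:350]; b=cv2.imread("pics/top0.png")[215:325,200:410]
a=cv2.resize(a,(510,390),interpolation=cv2.INTER_CUBIC);b=cv2.resize(b,None,fx=3.8,fy=3.8,interpolation=cv2.INTER_CUBIC)[:, :798]
b=b[:, -798:]
cv2.imwrite("pics/a.png",cv2.resize(cv2.imread("pics/scene0.png")[190:305,200:340],None,fx=5,fy=5,interpolation=cv2.INTER_CUBIC))
cv2.imwrite("pics/b.png",cv2.resize(cv2.imread("pics/top0.png")[215:315,310:410],None,fx=5,fy=5,interpolation=cv2.INTER_CUBIC))
E
```

```text
(no output)
```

View pics/a.png

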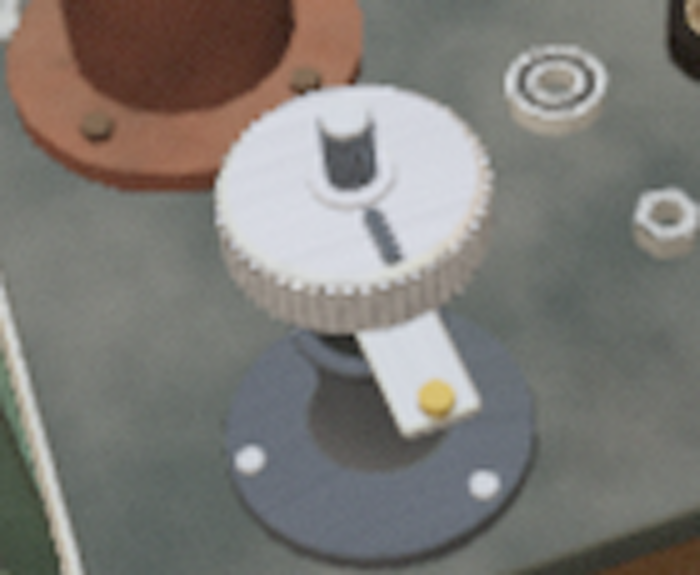

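View pics/b.png

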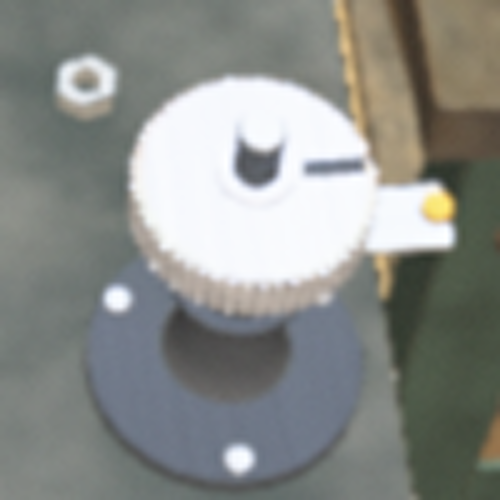

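Crop 1 (scene): collar top face spans columns 216–492 and rows 86–290. Crop 2 (top): columns 130–378 and rows 76–285. I'll fit the circle's centre to these extents in both views, and likewise the post base.

```bash
cat > h.py <<'E'
from cell import robot
import numpy as np
from scipy.optimize import least_squares
def cam(n):
    p=robot.camera_params(n); return np.array(p["camera_matrix"]),np.array(p["extrinsics"])
def proj(n,P):
    K,E=cam(n); c=(np.asarray(P)-E[:3,3])@E[:3,:3]
    return np.c_[K[0,2]+K[0,0]*c[:,0]/-c[:,2],K[1,2]+K[1,1]*c[:,1]/c[:,2]]
def box(n,x,y,z,r):
    t=np.linspace(0,2*np.pi,181); q=proj(n,np.c_[x+r*np.cos(t),y+r*np.sin(t),0*t+z])
    return np.r_[q.min(0),q.max(0)]
def ray(n,px,z):
    K,E=cam(n); d=E[:3,:3]@np.array([(px[0]-K[0,2])/K[0,0],-(px[1]-K[1,2])/K[1,1],-1]); o=E[:3,3]
    return o+d*(z-o[2])/d[2]
E
python3 - <<'E'
from h import *
S=np.array([216,86,492,290])/5+[200,190,200,190]; T=np.array([130,76,378,285])/5+[310,215,310,215]
for names in(("scene",),("top",),("scene","top")):
    f=lambda v:np.concatenate([box(n,*v[:2],v[2] if len(names)>1 else .14,.044)-{"scene":S,"top":T}[n] for n in names])
    r=least_squares(f,[.39,-.3,.14]);print(names,r.x.round(4),r.fun.round(1))
for n,a,b in(("scene",(374,208),(396,262)),("top",(305,168),(362,164))):
    o=(200,190) if n=="scene" else (310,215)
    p,q=[ray(n,np.array(c)/5+o,.143) for c in(a,b)]; print("rib",n,p.round(3),q.round(3),np.degrees(np.arctan2(q[1]-p[1],q[0]-p[0])))
f=lambda v:np.r_[(box("scene",v[0],v[1],0.015,v[2])-[201.6,0,272.4,227.6])[[0,2,3]],(box("top",v[0],v[1],0.015,v[2])-[0,0,287,328])[[2,3]]]
r=least_squares(f,[.3,-.1,.08]);print("post",r.x.round(3),r.fun.round(1))
for px in((183,80),(252,80)):print("head",[ray("scene",px,z).round(2).tolist() for z in(.2,.3,.4)])
for px in((190,215),(280,140)):print("pipe",px)
E
```

```text
('scene',) [ 0.4026 -0.3041  0.14  ] [-0.3 -0.6  0.3  0.5]
('top',) [ 0.3998 -0.2999  0.14  ] [-0.1 -0.1  0.1  0.1]
('scene', 'top') [ 0.4032 -0.3005  0.1354] [-0.2 -0.2 -0.1  0.5  0.  -0.2 -0.2 -0.3]
rib scene [ 0.405 -0.319  0.143] [ 0.404 -0.342  0.143] -91.34347860456735
rib top [ 0.401 -0.318  0.143] [ 0.402 -0.338  0.143] -87.05451384062327
post [ 0.386 -0.096  0.072] [ 0.4 -0.3 -2.6  1.8  0.8]
head [[0.35, 0.09, 0.2], [0.34, -0.09, 0.3], [0.32, -0.27, 0.4]]
head [[0.48, 0.04, 0.2], [0.44, -0.13, 0.3], [0.4, -0.3, 0.4]]
pipe (190, 215)
pipe (280, 140)
```

>>> play_rows(increments=[{"grip":0,"travel":[0,0,0],"roll":0.1023},{"grip":0,"travel":[0,0,0],"roll":0.1023},{"grip":0,"travel":[0,0,0],"roll":0.1023},{"grip":0,"travel":[1.27,-3.08,0],"roll":0},{"grip":0,"travel":[1.27,-3.08,0],"roll":0},{"grip":0,"travel":[1.27,-3.08,0],"roll":0},{"grip":0,"travel":[1.27,-3.08,0],"roll":0},{"grip":0,"travel":[1.27,-3.08,0],"roll":0},{"grip":0,"travel":[1.27,-3.08,0],"roll":0},{"grip":0,"travel":[1.27,-3.08,0],"roll":0},{"grip":0,"travel":[1.27,-3.08,0],"roll":0},{"grip":0,"travel":[1.27,-3.08,0],"roll":0},{"grip":0,"travel":[1.27,-3.08,0],"roll":0},{"grip":0,"travel":[0,0,0],"roll":0},{"grip":0,"travel":[0,0,0],"roll":0}], force=60)

```text
time: 2.2
ee_pos: [0.3162, -0.2876, 0.2316]
tcp_rot: [[1.0, 0.002, 0.0], [0.002, -1.0, -0.001], [0.0, 0.001, -1.0]]
contact_force: [0.8, 1.0, 0.3]
width: 0.0003
finger_force: 0.0
```

```bash
python3 - <<'E'
from h import *
import cv2
im=robot.grab_frame("scene");cv2.imwrite("pics/s1.png",im[:,:,::-1])
o=robot.get_obs();print(o["qpos"],np.round(o["tcp_rot"],3).tolist())
E
```

```text
[-4.39503823e+01  7.28649702e+00  1.17184152e+02 -1.59958123e-02
  5.54722408e+01  4.60229968e+01] [[1.0, 0.001, 0.001], [0.001, -1.0, -0.001], [0.001, 0.001, -1.0]]
```

View pics/s1.png

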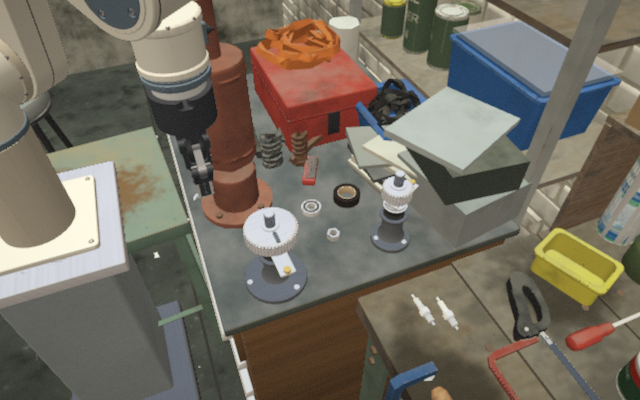

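The closed gripper stands above and left of the collar at about (200,190), clear of the post. Next I descend and come near the rim.

>>> play_rows(increments=[{"grip":0,"travel":[0,0,2.2],"roll":0},{"grip":0,"travel":[0,0,2.2],"roll":0},{"grip":0,"travel":[0,0,2.2],"roll":0},{"grip":0,"travel":[0,0,2.2],"roll":0},{"grip":0,"travel":[0,0,2.2],"roll":0},{"grip":0,"travel":[1.2,0,0],"roll":0},{"grip":0,"travel":[1.0,0,0],"roll":0},{"grip":0,"travel":[0.2,0,0],"roll":0},{"grip":0,"travel":[0,0,0],"roll":0},{"grip":0,"travel":[0,0,0],"roll":0}])

```text
time: 3.25
ee_pos: [0.3402, -0.288, 0.122]
tcp_rot: [[1.0, 0.0, 0.001], [0.0, -1.0, -0.001], [0.001, 0.001, -1.0]]
contact_force: [0.4, 0.7, 0.1]
width: -0.0002
finger_force: 0.0
```

>>> play_rows(increments=[{"grip":0,"travel":[0.3,0,0],"roll":0},{"grip":0,"travel":[0.3,0,0],"roll":0},{"grip":0,"travel":[0,0,0],"roll":0},{"grip":0,"travel":[0,0,0],"roll":0}])

```text
time: 3.65
ee_pos: [0.3458, -0.2878, 0.1214]
tcp_rot: [[1.0, 0.0, -0.0], [0.0, -1.0, 0.0], [-0.0, -0.0, -1.0]]
contact_force: [1.0, 0.5, 0.3]
width: 0.0002
finger_force: 0.0
```

>>> play_rows(increments=[{"grip":0,"travel":[0.2,0,0],"roll":0},{"grip":0,"travel":[0.2,0,0],"roll":0},{"grip":0,"travel":[0,0,0],"roll":0},{"grip":0,"travel":[0,0,0],"roll":0}])

```text
time: 4.05
ee_pos: [0.349, -0.2875, 0.1212]
tcp_rot: [[1.0, 0.0, -0.002], [0.0, -1.0, 0.001], [-0.002, -0.001, -1.0]]
contact_force: [-5.5, -0.7, 3.3]
width: 0.0001
finger_force: 2.6
```

Contact at x≈0.3466, so the axis is at x≈0.4016, which agrees with vision. I start the first stroke.

>>> play_rows(increments=[{"grip":0,"travel":[0,0.57,0],"roll":0},{"grip":0,"travel":[0,0.57,0],"roll":0},{"grip":0,"travel":[0,0.57,0],"roll":0},{"grip":0,"travel":[0,0.57,0],"roll":0},{"grip":0,"travel":[0,0.57,0],"roll":0}])

```text
time: 4.55
ee_pos: [0.3491, -0.3162, 0.1212]
tcp_rot: [[1.0, 0.0, -0.001], [0.0, -1.0, 0.001], [-0.001, -0.001, -1.0]]
contact_force: [-4.6, -0.1, 3.0]
width: -0.0
finger_force: 1.8
```

>>> play_rows(increments=[{"grip":0,"travel":[0.077,0.78,0],"roll":0},{"grip":0,"travel":[0.228,0.75,0],"roll":0},{"grip":0,"travel":[0.37,0.692,0],"roll":0},{"grip":0,"travel":[0.498,0.606,0],"roll":0}])

```text
time: 4.95
ee_pos: [0.3622, -0.3455, 0.1214]
tcp_rot: [[1.0, -0.0, 0.001], [-0.0, -1.0, -0.0], [0.001, 0.0, -1.0]]
contact_force: [-0.1, -0.7, -0.7]
width: -0.0002
finger_force: 0.0
```

>>> play_rows(increments=[{"grip":0,"travel":[0.606,0.498,0],"roll":0},{"grip":0,"travel":[0.692,0.37,0],"roll":0},{"grip":0,"travel":[0.75,0.228,0],"roll":0},{"grip":0,"travel":[0.78,0.077,0],"roll":0}])

```text
time: 5.35
ee_pos: [0.3905, -0.3566, 0.1213]
tcp_rot: [[1.0, 0.0, -0.0], [0.0, -1.0, -0.0], [-0.0, 0.0, -1.0]]
contact_force: [-0.4, -1.1, 0.1]
width: 0.0001
finger_force: 0.8
```

```bash
python3 - <<'E'
from h import *
import cv2
a=robot.grab_frame("scene")[190:305,200:340,::-1];b=robot.grab_frame("top")[215:315,310:410,::-1]
im=np.hstack([cv2.resize(a,(420,345)),cv2.resize(b,(345,345))]);cv2.imwrite("pics/s2.png",im)
o=robot.get_obs();print(o["time"],o["contact_force"],o["ee_pos"])
E
```

```text
5.45 [ 0.59681769 -1.74193787  0.21418197] [ 0.39111185 -0.35668766  0.12140203]
```

View pics/s2.png

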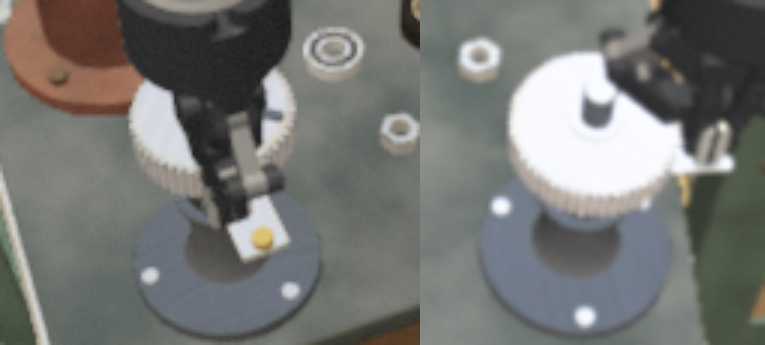

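The rib shows in the scene crop at (272,115), now pointing near world +x, so the collar has turned about 75°. The finger is narrower in y than I assumed, and contact was lost in the arc. I press in 4 mm here.

>>> play_rows(increments=[{"grip":0,"travel":[0,-0.2,0],"roll":0},{"grip":0,"travel":[0,-0.2,0],"roll":0},{"grip":0,"travel":[0,0,0],"roll":0},{"grip":0,"travel":[0,0,0],"roll":0}])

```text
time: 5.85
ee_pos: [0.3901, -0.3534, 0.1217]
tcp_rot: [[1.0, 0.0, 0.001], [0.0, -1.0, -0.003], [0.001, 0.003, -1.0]]
contact_force: [-0.4, -7.3, -2.2]
width: -0.0001
finger_force: 3.7
```

```bash
python3 - <<'E'
from h import *
p=ray("scene",(200+272/3,190+115/3),.144);print(p,np.degrees(np.arctan2(p[1]+.302,p[0]-.4016)))
E
```

```text
[ 0.42947614 -0.32269743  0.144     ] -36.59307996297916
```

>>> play_rows(increments=[{"grip":0,"travel":[0.55,0,0],"roll":0},{"grip":0,"travel":[0.55,0,0],"roll":0},{"grip":0,"travel":[0.55,0,0],"roll":0},{"grip":0,"travel":[0.55,0,0],"roll":0}])

```text
time: 6.25
ee_pos: [0.4122, -0.3536, 0.1218]
tcp_rot: [[1.0, 0.0, 0.001], [0.0, -1.0, -0.003], [0.001, 0.003, -1.0]]
contact_force: [0.3, -6.6, -0.4]
width: 0.0
finger_force: 3.4
```

>>> play_rows(increments=[{"grip":0,"travel":[0.76,-0.1,0],"roll":0},{"grip":0,"travel":[0.73,-0.25,0],"roll":0},{"grip":0,"travel":[0.67,-0.39,0],"roll":0},{"grip":0,"travel":[0.59,-0.52,0],"roll":0}])

```text
time: 6.65
ee_pos: [0.4401, -0.34, 0.1217]
tcp_rot: [[1.0, -0.001, 0.001], [-0.001, -1.0, -0.001], [0.001, 0.001, -1.0]]
contact_force: [1.6, -4.2, 0.2]
width: -0.0001
finger_force: 1.9
```

>>> play_rows(increments=[{"grip":0,"travel":[0.5,-0.606,0],"roll":0},{"grip":0,"travel":[0.38,-0.68,0],"roll":0},{"grip":0,"travel":[0.25,-0.73,0],"roll":0},{"grip":0,"travel":[0.1,-0.76,0],"roll":0}])

```text
time: 7.05
ee_pos: [0.4527, -0.3115, 0.1218]
tcp_rot: [[1.0, 0.0, 0.002], [0.0, -1.0, -0.001], [0.002, 0.001, -1.0]]
contact_force: [5.9, -2.0, 2.5]
width: 0.0
finger_force: 2.9
```

>>> play_rows(increments=[{"grip":0,"travel":[0,-0.55,0],"roll":0},{"grip":0,"travel":[0,-0.55,0],"roll":0},{"grip":0,"travel":[0,-0.55,0],"roll":0},{"grip":0,"travel":[0,-0.55,0],"roll":0}])

```text
time: 7.45
ee_pos: [0.4529, -0.2894, 0.122]
tcp_rot: [[1.0, 0.0, 0.003], [0.0, -1.0, -0.001], [0.003, 0.001, -1.0]]
contact_force: [5.7, -1.2, 3.8]
width: -0.0002
finger_force: 3.0
```

```bash
python3 - <<'E'
from h import *
import cv2
a=robot.grab_frame("scene")[190:305,200:340,::-1];b=robot.grab_frame("top")[215:315,310:410,::-1]
im=np.hstack([cv2.resize(a,(420,345)),cv2.resize(b,(345,345))]);cv2.imwrite("pics/s3.png",im)
o=robot.get_obs();print(o["time"],o["contact_force"],o["ee_pos"])
E
```

```text
7.55 [6.68891279 0.24960366 3.79821755] [ 0.45270686 -0.288871    0.12195087]
```

View pics/s3.png

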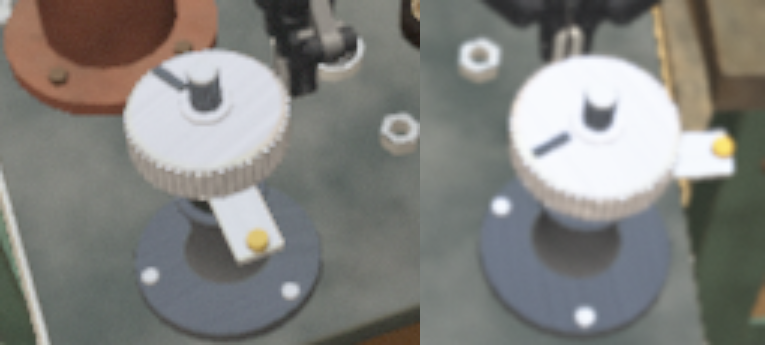

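The rib now points to about (552,145) in the right crop, up-left behind the spindle: about 220° turned. Forces were good along the way. I back off and return on a wider path for the next stroke.

>>> play_rows(increments=[{"grip":0,"travel":[1.6,0,0],"roll":0},{"grip":0,"travel":[0,2.87,0],"roll":0},{"grip":0,"travel":[0,2.87,0],"roll":0},{"grip":0,"travel":[0,2.87,0],"roll":0},{"grip":0,"travel":[-3.37,0,0],"roll":0},{"grip":0,"travel":[-3.37,0,0],"roll":0},{"grip":0,"travel":[-3.37,0,0],"roll":0},{"grip":0,"travel":[-3.37,0,0],"roll":0},{"grip":0,"travel":[0,-2.87,0],"roll":0},{"grip":0,"travel":[0,-2.87,0],"roll":0},{"grip":0,"travel":[0,-2.87,0],"roll":0},{"grip":0,"travel":[0,0,0],"roll":0},{"grip":0,"travel":[0,0,0],"roll":0}])

```text
time: 8.85
ee_pos: [0.3329, -0.2892, 0.1211]
tcp_rot: [[1.0, 0.001, -0.001], [0.001, -1.0, 0.001], [-0.001, -0.001, -1.0]]
contact_force: [0.5, -0.6, -0.8]
width: -0.0004
finger_force: 0.0
```

```bash
python3 - <<'E'
from h import *
z=.1455
for n,p,q in(("scene",(184,87),(155,68)),("top",(567,136),(536,154))):
    s,o=((3,3),(200,190)) if n=="scene" else ((3.45,3.45),(310,215))
    w=[]
    for c in(p,q):
        c=np.array(c,float)-([420,0] if n=="top" else [0,0]); w.append(ray(n,c/s+o,z))
    d=w[1]-w[0];print(n,w,np.degrees(np.arctan2(d[1],d[0])))
E
```

```text
scene [array([ 0.39239466, -0.28775812,  0.1455    ]), array([ 0.38195348, -0.26857007,  0.1455    ])] 118.55282649586698
top [array([ 0.38828804, -0.28394427,  0.1455    ]), array([ 0.3782034 , -0.26741456,  0.1455    ])] 121.38700959909094
```

>>> play_rows(increments=[{"grip":0,"travel":[1.3,0,0],"roll":0},{"grip":0,"travel":[0.43,0,0],"roll":0},{"grip":0,"travel":[0,0,0],"roll":0},{"grip":0,"travel":[0,0.6,0],"roll":0},{"grip":0,"travel":[0,0.6,0],"roll":0},{"grip":0,"travel":[0,0.6,0],"roll":0},{"grip":0,"travel":[0,0.6,0],"roll":0}])

```text
time: 9.55
ee_pos: [0.3495, -0.3143, 0.1211]
tcp_rot: [[1.0, -0.0, -0.002], [-0.0, -1.0, 0.001], [-0.002, -0.001, -1.0]]
contact_force: [-5.8, -0.5, 2.9]
width: 0.0003
finger_force: 2.7
```

>>> play_rows(increments=[{"grip":0,"travel":[0.1,0.76,0],"roll":0},{"grip":0,"travel":[0.25,0.73,0],"roll":0},{"grip":0,"travel":[0.38,0.68,0],"roll":0},{"grip":0,"travel":[0.5,0.606,0],"roll":0}])

```text
time: 9.95
ee_pos: [0.363, -0.3426, 0.1213]
tcp_rot: [[1.0, -0.0, 0.0], [-0.0, -1.0, -0.0], [0.0, 0.0, -1.0]]
contact_force: [-2.0, -1.7, 0.3]
width: -0.0002
finger_force: 1.1
```

>>> play_rows(increments=[{"grip":0,"travel":[0.59,0.52,0],"roll":0},{"grip":0,"travel":[0.67,0.39,0],"roll":0},{"grip":0,"travel":[0.73,0.25,0],"roll":0},{"grip":0,"travel":[0.76,0.1,0],"roll":0}])

```text
time: 10.35
ee_pos: [0.391, -0.3551, 0.1215]
tcp_rot: [[1.0, -0.0, 0.001], [-0.0, -1.0, -0.001], [0.001, 0.001, -1.0]]
contact_force: [-2.1, -3.8, -0.2]
width: 0.0
finger_force: 2.2
```

>>> play_rows(increments=[{"grip":0,"travel":[0.4,-0.15,0],"roll":0},{"grip":0,"travel":[0.6,0,0],"roll":0},{"grip":0,"travel":[0.6,0,0],"roll":0},{"grip":0,"travel":[0.55,0,0],"roll":0}])

```text
time: 10.75
ee_pos: [0.4129, -0.3539, 0.1216]
tcp_rot: [[1.0, 0.0, 0.002], [0.0, -1.0, -0.002], [0.002, 0.002, -1.0]]
contact_force: [0.1, -6.8, -2.9]
width: 0.0
finger_force: 3.2
```

>>> play_rows(increments=[{"grip":0,"travel":[0.76,-0.1,0],"roll":0},{"grip":0,"travel":[0.73,-0.25,0],"roll":0},{"grip":0,"travel":[0.67,-0.39,0],"roll":0},{"grip":0,"travel":[0.59,-0.52,0],"roll":0}])

```text
time: 11.15
ee_pos: [0.4402, -0.3401, 0.1215]
tcp_rot: [[1.0, -0.0, 0.001], [-0.0, -1.0, -0.001], [0.001, 0.001, -1.0]]
contact_force: [2.6, -3.5, -0.4]
width: -0.0002
finger_force: 1.8
```

>>> play_rows(increments=[{"grip":0,"travel":[0.5,-0.606,0],"roll":0},{"grip":0,"travel":[0.38,-0.68,0],"roll":0},{"grip":0,"travel":[0.25,-0.73,0],"roll":0},{"grip":0,"travel":[0.1,-0.76,0],"roll":0}])

```text
time: 11.55
ee_pos: [0.4525, -0.3121, 0.1218]
tcp_rot: [[1.0, -0.0, 0.002], [-0.0, -1.0, -0.001], [0.002, 0.001, -1.0]]
contact_force: [6.3, -2.0, 0.9]
width: 0.0003
finger_force: 3.2
```

>>> play_rows(increments=[{"grip":0,"travel":[0,-0.55,0],"roll":0},{"grip":0,"travel":[0,-0.55,0],"roll":0},{"grip":0,"travel":[0,-0.55,0],"roll":0},{"grip":0,"travel":[0,-0.55,0],"roll":0}])

```text
time: 11.95
ee_pos: [0.4527, -0.29, 0.122]
tcp_rot: [[1.0, -0.0, 0.003], [-0.0, -1.0, -0.001], [0.003, 0.001, -1.0]]
contact_force: [7.0, -0.5, 1.5]
width: -0.0003
finger_force: 3.3
```

```bash
python3 - <<'E'
from h import *
import cv2
a=robot.grab_frame("scene")[190:305,200:340,::-1];b=robot.grab_frame("top")[215:315,310:410,::-1]
im=np.hstack([cv2.resize(a,(420,345)),cv2.resize(b,(345,345))]);cv2.imwrite("pics/s4.png",im)
o=robot.get_obs();print(o["time"],o["contact_force"],o["ee_pos"])
E
```

```text
12.05 [ 6.83062821 -0.23586645  3.07507229] [ 0.45245333 -0.28940666  0.12197736]
```

View pics/s4.png

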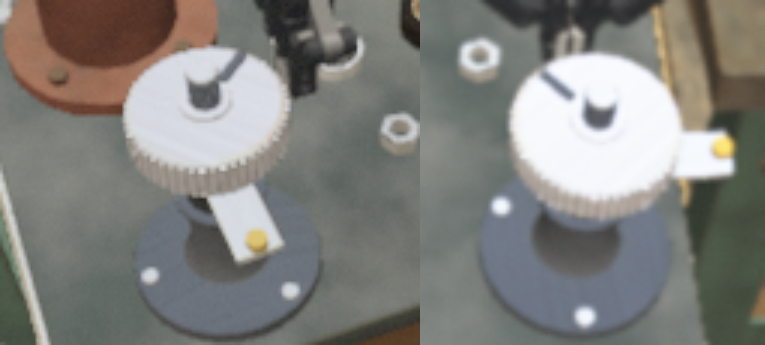

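The rib is now at about (541–573, 74–97) in the right crop, toward +x/+y. That is a total of roughly 497°, leaving about 223°. I return for the last stroke and stop it partway for a check.

>>> play_rows(increments=[{"grip":0,"travel":[1.6,0,0],"roll":0},{"grip":0,"travel":[0,2.87,0],"roll":0},{"grip":0,"travel":[0,2.87,0],"roll":0},{"grip":0,"travel":[0,2.87,0],"roll":0},{"grip":0,"travel":[-3.37,0,0],"roll":0},{"grip":0,"travel":[-3.37,0,0],"roll":0},{"grip":0,"travel":[-3.37,0,0],"roll":0},{"grip":0,"travel":[-3.37,0,0],"roll":0},{"grip":0,"travel":[0,-2.87,0],"roll":0},{"grip":0,"travel":[0,-2.87,0],"roll":0},{"grip":0,"travel":[0,-2.87,0],"roll":0},{"grip":0,"travel":[0,0,0],"roll":0},{"grip":0,"travel":[0,0,0],"roll":0}])

```text
time: 13.35
ee_pos: [0.3326, -0.2898, 0.1212]
tcp_rot: [[1.0, 0.001, -0.001], [0.001, -1.0, 0.001], [-0.001, -0.001, -1.0]]
contact_force: [0.3, -0.4, 0.4]
width: 0.0002
finger_force: 0.0
```

>>> play_rows(increments=[{"grip":0,"travel":[1.3,0,0],"roll":0},{"grip":0,"travel":[0.43,0,0],"roll":0},{"grip":0,"travel":[0,0,0],"roll":0},{"grip":0,"travel":[0,0.6,0],"roll":0},{"grip":0,"travel":[0,0.6,0],"roll":0},{"grip":0,"travel":[0,0.6,0],"roll":0},{"grip":0,"travel":[0,0.6,0],"roll":0}])

```text
time: 14.05
ee_pos: [0.3493, -0.3149, 0.1211]
tcp_rot: [[1.0, -0.0, -0.002], [-0.0, -1.0, 0.001], [-0.002, -0.001, -1.0]]
contact_force: [-4.9, -0.2, 2.9]
width: -0.0003
finger_force: 2.3
```

>>> play_rows(increments=[{"grip":0,"travel":[0.1,0.74,0],"roll":0},{"grip":0,"travel":[0.27,0.71,0],"roll":0},{"grip":0,"travel":[0.39,0.67,0],"roll":0},{"grip":0,"travel":[0.5,0.6,0],"roll":0},{"grip":0,"travel":[0.59,0.5,0],"roll":0},{"grip":0,"travel":[0.67,0.37,0],"roll":0},{"grip":0,"travel":[0.73,0.22,0],"roll":0},{"grip":0,"travel":[0.76,0.08,0],"roll":0}])

```text
time: 14.85
ee_pos: [0.3911, -0.3545, 0.1216]
tcp_rot: [[1.0, -0.0, 0.001], [-0.0, -1.0, -0.002], [0.001, 0.002, -1.0]]
contact_force: [-1.5, -6.4, -1.4]
width: -0.0001
finger_force: 2.9
```

>>> play_rows(increments=[{"grip":0,"travel":[0.55,0,0],"roll":0},{"grip":0,"travel":[0.55,0,0],"roll":0},{"grip":0,"travel":[0.55,0,0],"roll":0},{"grip":0,"travel":[0.55,0,0],"roll":0}])

```text
time: 15.25
ee_pos: [0.4134, -0.3544, 0.1216]
tcp_rot: [[1.0, 0.0, 0.002], [0.0, -1.0, -0.002], [0.002, 0.002, -1.0]]
contact_force: [-0.8, -5.3, -2.4]
width: 0.0002
finger_force: 2.6
```

```bash
python3 - <<'E'
from h import *
import cv2
a=robot.grab_frame("scene")[190:305,200:340,::-1];b=robot.grab_frame("top")[215:315,310:410,::-1]
im=np.hstack([cv2.resize(a,(420,345)),cv2.resize(b,(345,345))]);cv2.imwrite("pics/s5.png",im)
o=robot.get_obs();print(o["time"],o["contact_force"],o["ee_pos"])
w=[ray("top",np.array([c[0]-420,c[1]])/3.45+[310,215],.15) for c in((573,97),(541,74))];d=w[1]-w[0];print(np.degrees(np.arctan2(d[1],d[0])))
E
```

```text
15.35 [ 0.54146633 -4.58208304 -2.75341353] [ 0.41390769 -0.35441575  0.12157728]
45.961050018511
```

View pics/s5.png

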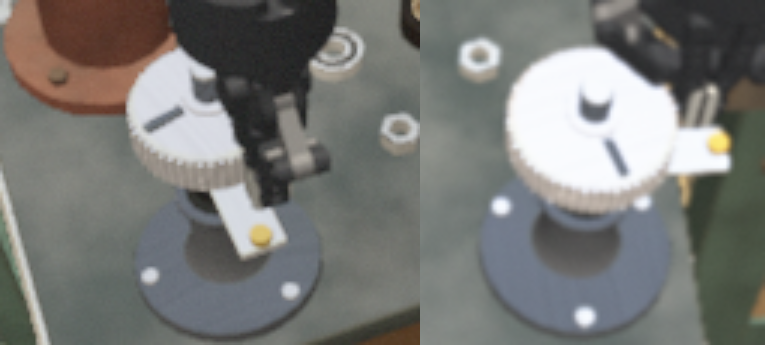

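The rib runs from (608,142) to (627,174) in the right crop, about 205° in world terms, so roughly 65° remains. I run 5.5 arc rows, then back off and rise.

>>> play_rows(increments=[{"grip":0,"travel":[0.76,-0.1,0],"roll":0},{"grip":0,"travel":[0.73,-0.25,0],"roll":0},{"grip":0,"travel":[0.67,-0.39,0],"roll":0},{"grip":0,"travel":[0.59,-0.52,0],"roll":0},{"grip":0,"travel":[0.5,-0.606,0],"roll":0},{"grip":0,"travel":[0.19,-0.34,0],"roll":0},{"grip":0,"travel":[0,0,0],"roll":0},{"grip":0,"travel":[1.7,1.0,0],"roll":0},{"grip":0,"travel":[1.7,1.0,0],"roll":0},{"grip":0,"travel":[0,0,-3],"roll":0},{"grip":0,"travel":[0,0,-3],"roll":0},{"grip":0,"travel":[0,0,-3],"roll":0},{"grip":0,"travel":[-1,3,0],"roll":0},{"grip":0,"travel":[-1,3,0],"roll":0},{"grip":0,"travel":[-1,3,0],"roll":0},{"grip":0,"travel":[-1,3,0],"roll":0},{"grip":0,"travel":[0,0,0],"roll":0},{"grip":0,"travel":[0,0,0],"roll":0}])

```text
time: 17.15
ee_pos: [0.439, -0.4709, 0.2105]
tcp_rot: [[1.0, -0.002, -0.001], [-0.002, -1.0, 0.002], [-0.001, -0.002, -1.0]]
contact_force: [-0.0, 0.4, -0.5]
width: 0.0
finger_force: 0.0
```

```bash
python3 - <<'E'
from h import *
import cv2
a=robot.grab_frame("scene")[190:305,200:340,::-1];b=robot.grab_frame("top")[215:315,310:410,::-1]
im=np.hstack([cv2.resize(a,(420,345)),cv2.resize(b,(345,345))]);cv2.imwrite("pics/s6.png",im)
o=robot.get_obs();print(o["time"],o["contact_force"],o["ee_pos"])
E
```

```text
17.25 [-0.52305396  0.39538894  0.06370799] [ 0.43983625 -0.47009495  0.21082274]
```

View pics/s6.png

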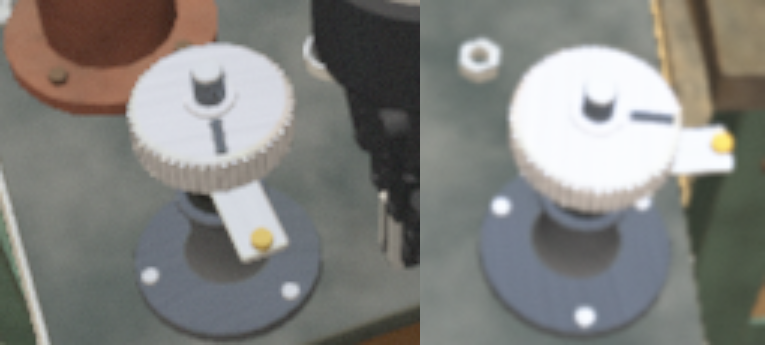

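The rib is back at about −95° (right crop, (632–672, 118)). The collar's upper edge is 2–3 px higher, which matches a 6 mm rise, so two turns. The gripper is clear.

```bash
python3 -c "
from cell import robot
print(robot.close_job())"
```

```text
the job is handed in; nothing more can be done
None
```

The big collar is unscrewed by about two full turns, within roughly 10° by its index rib, the arm is clear of everything, and the job is handed in; no verdict came back.

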